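# Set the length stop on the saw bench

### The job

Take the stop post with the single finger out of its parking block, lower it gently (do not drop it) upright and fully home into the socket cup, and turn it so that its finger points straight along the arrow on the socket's base plate. Then push the clamp lever all the way over in the arrow's direction to lock it. Leave the post with the two-armed cross bar and everything else where they are.

Things in the scene. Friction and masses are not known exactly. Their poses are not given: they have to be found in the camera images.
- stop_post: Upright steel post, 170 mm tall, with ONE side finger, about 0.35 kg. Origin: centre of its flat underside, z up, x the way the finger points. Shaft 30 mm diameter to 120 mm, foot chamfered, collar 40 mm diameter from 81 to 103 mm; above it a round black hand knob, 34 mm diameter, 120 to 170 mm high, that can be gripped at any yaw. Starts in either hole of the parking block, turned any way.
- finger_tip (a point): Centre of the end of the stop post's finger (14 mm square), 60 mm from the post's axis and 92 mm above its underside.
- park: Fixed wooden parking block, 80 x 210 x 30 mm (its x, y, z), origin at the centre of its underside. Two round holes 36 mm wide and 20 mm deep (floor 10 mm above the block's underside) at y = -65 and +65 mm, each with a post standing in it. It can stand left or right of the middle of the bench.
- socket: Fixed steel cup on a base plate. Origin: on the cup's axis at bench level, z up, x the arrow's direction. Cup 48 mm outside, 38 mm inside; rim 50 mm, inner floor 12 mm above the bench. Plate 8 mm thick, x -62 to 88, y -150 to 50 mm. The clamp lever's grey block (70 x 50 mm, top 33 mm above the bench) stands on it at x = 0, y = -110 mm. The socket is left or right of the bench's middle.
- mark (a point): A point on the dark steel arrow, which lies on the base plate and runs outward from the cup (30 to 72 mm from the cup's axis). This point is 60 mm from the axis, 10 mm above the bench: the finger must point over it.
- clamp (a joint): Clamp lever angle: 0 = open, leaning 0.5 rad to the socket's -x; 1.0 = fully over against its stop, leaning 0.5 rad to +x (the way the arrow points). Starts at 0 to 0.2. Turns about an axle along the socket's y at x = 0, y = -110, z = 30 mm in the socket's frame; needs about 1 N at the ball and stays where it is left.
- clamp_tip (a point): Centre of the black ball (26 mm diameter) at the end of the clamp lever, 80 mm from its axle: about 100 mm above the bench at either end of its travel, 110 mm when upright.
- cross_post: Bystander: a post like the stop post, but with a cross bar with TWO arms, each ending 45 mm from its axis. Stands upright in the parking block's other hole. Origin: centre of its underside. Leave it there.
- spanner: Bystander: steel spanner 180 mm long, 8 mm thick, lying between the parking block and the socket, nearer the robot. Origin: centre of its underside.
- push_stick: Bystander: flat wooden push stick, 240 x 35 mm with a side grip, 12 mm thick, lying far right. Origin: centre of its underside.
- tape: Bystander: grey tape measure, 70 x 68 x 34 mm, far middle. Origin: centre of its underside.
- pencil: Bystander: flat wooden carpenter's pencil, 140 x 14 x 8 mm, lying between parking block and socket. Origin: centre of its underside.
- offcut: Bystander: plywood off-cut, 130 x 70 x 40 mm, far left of middle. Origin: centre of its underside.
- screw_tin: Bystander: round tin, 72 mm diameter, 70 mm tall, far left. Origin: centre of its underside.
Things that resemble listed ones, but are neither listed nor needed, are in the scene too. Of the things shaped like the socket, the steel one is meant. Leave any yellow look-alike of the stop_post alone.

How it is judged:
By the outcome, as a careful person would: the job done as asked, in the order asked, and still so for the second after the job is handed in, with the robot touching nothing.
It also fails if it takes over 48 s, if anything falls off the work surface, if the arm or the gripper's body presses on something with over 40 N, if the wrist force passes 120 N, or if a joint passes its speed limit or range.

### The arm

A 7-joint arm with a two-finger parallel gripper is mounted at the origin on the work surface. World frame = base frame: x ahead of the robot, y to its left, z up, the work surface at z = 0. Lengths are in m, angles in rad, forces in N, time in s.
With the tool pointing down it reaches from about 0.425 to 0.95 m from the base axis. Payload 4.7 kg.
Tool frame: the origin (TCP) lies midway between the tips of the shut fingers; the grasp point (between the pads) lies 19 mm behind it; z points along the fingers, y is the line along which they close (so a half turn about z gives the same grasp; the last joint's range is limited). The gripper opens to 87 mm and grips with 3 to 60 N. Pads are 19 mm wide; open, the fingers measure 117 mm over their backs; the gripper's body (75 mm by 190 mm) begins 51 mm behind the grasp point.
Start: joints at [1.195, 0.469, -0.049, 1.532, 0.024, 1.141, -0.082], TCP at [0.229, -0.635, 0.223] pointing down, gripper open.
Joint ranges: [-2.59, 2.59], [-0.33, 1.99], [-1.39, 1.29], [0.1, 2.45], [-1.04, 4.18], [0.21, 1.99], [-2.66, 2.66]. Speed limits (rad/s): [2.57, 2.57, 3.14, 3.14, 3.14, 3.14, 3.14].

### API

Orientations are given as a rotation vector (axis times angle).
In Python, from cell import * gives the robot as it stands.
- The arm moves only by the tool apply_moves, never from a script. Its argument "series" is one flat list of numbers, 7 for each row, row after row: the shift along the world's x, y, z in mm, then the turn, a rotation vector about the world's x, y, z in degrees, then the finger opening in mm, from 0 to 87. In form: [tx, ty, tz, wx, wy, wz, fingers, tx, ty, tz, wx, wy, wz, fingers, ...]. A call has 1 to 8 rows; each row shifts and turns the commanded pose from where the row before left it; what a row does not reach is not made up. A row lasts 1/10 s, in which the tool goes at most 50 mm and 8.59 degrees, less where a joint would pass 70% of its speed; a pose out of reach is approached as far as the arm can. A call is refused whole if a number of a shift passes 50 or a number of a turn 8.59, either way. A call with a gripper value outside its range is refused whole. The fingers move at their own pace and stop on an object; "grip_force" is the grip in N (left out, the last holds). Time passes only in rows, so rows that do not move let the fingers close. It gives the time, the measured TCP pose, the force, the opening and the grip force at its end, in the units of the state.
- state(): the state, without advancing time (a new reading comes with each control period).
- grab_frame(name): name is "scene" or "top"; returns the picture (420x560x3 uint8, blue, green, red); there is no depth.
- calibration(name): a dict with "fx", "fy", "cx", "cy" (pixels), "dist" ([k1, k2, p1, p2, k3] as OpenCV has them; the pictures are not rectified), "rvec" (rotation vector, rad) and "tvec" (3), from world to camera coordinates, as OpenCV has them. Camera axes: x right, y down, z forward; pixel columns grow to the right and rows downward; lengths in m; the calibration is good to about 2 mm. A picture is of the moment at which its call begins. calibration takes no time and is no camera call.
- hand_in(): hands the job in; it is judged then, once.
The state is a dict: "clock": time; "q": joint angles; "joint_velocities": joint speeds; "joint_torque": joint torques, N m; "eef_pos": TCP position; "orientation": TCP orientation; "wrist_force": force on the tool from outside, world axes, zero at the start; "ft_torque": the same for the moment, N m; "finger_gap": finger opening in m; "finger_force": force on a finger pad.
Only numpy, scipy, OpenCV 4.12 (cv2) and the standard library are available. Lean on these libraries where they do the work, as an engineer would, in place of code of your own. Each camera call takes 0.05 s, during which the arm holds its last target. There are 200 camera calls.

## Working session

There is one attempt and no reset: what is moved stays moved. The work goes in short steps, Python scripts to look and compute and a tool call to move; the robot and the scene stay as the last step left them, time stands still between calls to the robot, and variables do not carry over. Pictures are saved under pics/ and viewed, at most 10 in all, crops included, and the job is handed in when it is done.

Besides the shell and the picture viewer there is one more tool, called by a JSON object that holds its "api" and its "payload". apply_moves: Moves the arm, as the interface text tells. Its arguments: {"type":"object","properties":{"series":{"type":"array"},"grip_force":{"type":"number"}},"required":["series"]}

```bash
mkdir -p pics
cat > h.py <<'E'
from cell import *
import numpy as np, cv2
def cam(n):
    c=calibration(n);K=np.array([[c['fx'],0,c['cx']],[0,c['fy'],c['cy']],[0,0,1.]])
    return K,np.array(c['dist'],float),np.array(c['rvec'],float),np.array(c['tvec'],float)
def ray(n,uv):
    K,d,r,t=cam(n);R=cv2.Rodrigues(r)[0]
    p=cv2.undistortPoints(np.array([[uv]],float),K,d)[0,0]
    return -R.T@t, R.T@np.array([p[0],p[1],1.])
def onz(n,uv,z):
    o,d=ray(n,uv);return o+d*(z-o[2])/d[2]
def proj(n,P):
    K,d,r,t=cam(n);return cv2.projectPoints(np.array(P,float).reshape(-1,1,3),r,t,K,d)[0][:,0]
def tri(a,b):
    o1,d1=ray('scene',a);o2,d2=ray('top',b)
    s=np.linalg.lstsq(np.c_[d1,-d2],o2-o1,rcond=None)[0]
    p,q=o1+d1*s[0],o2+d2*s[1];return (p+q)/2,np.linalg.norm(p-q)
E
python3 - <<'E'
from h import *
a=grab_frame('scene');b=grab_frame('top')
cv2.imwrite('pics/s0.png',a);cv2.imwrite('pics/t0.png',b)
for n in('scene','top'):print(n,ray(n,(280,210)))
s=state();print(s['eef_pos'],s['orientation'],s['clock'],s['finger_gap'])
E
```

```text
scene (array([ 1.0817367 , -0.03846346,  1.05182928]), array([-0.50363972,  0.03032239, -0.86338494]))
top (array([0.32995953, 0.02081219, 1.18187464]), array([ 0.12757754, -0.01132208, -0.9919377 ]))
[ 0.22924746 -0.63428303  0.22160024] [-3.09275650e+00 -5.41694462e-01  5.67739509e-04] 0.1 0.08680416550487323
```

View pics/s0.png

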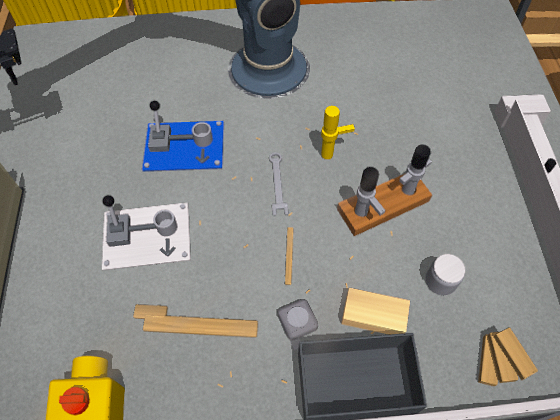

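View pics/t0.png

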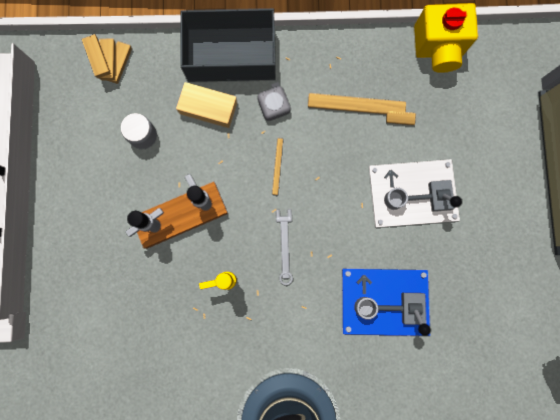

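Scene view: two posts in the parking block at (368,190) and (415,170), a yellow look-alike at (330,133), a light steel socket at (165,225), a blue socket at (200,135). Top view: posts at (197,196) and (138,219), steel cup at (396,199), ball at (456,202), blue cup at (367,309). Candidates for the stop post: (368,190), (415,170), yellow (330,133). I'm checking these in a close crop.

Run:
```python
from h import *
a=cv2.imread('pics/s0.png');b=cv2.imread('pics/t0.png')
f=lambda i,x,y,w,h:cv2.resize(i[y:y+h,x:x+w],(400,300),interpolation=cv2.INTER_CUBIC)
cv2.imwrite('pics/c0.png',np.vstack([np.hstack([f(a,330,140,112,84),f(a,90,185,112,84)]),np.hstack([f(b,120,165,112,84),f(b,360,150,112,84)])]))
```

```text
(no output)
```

View pics/c0.png

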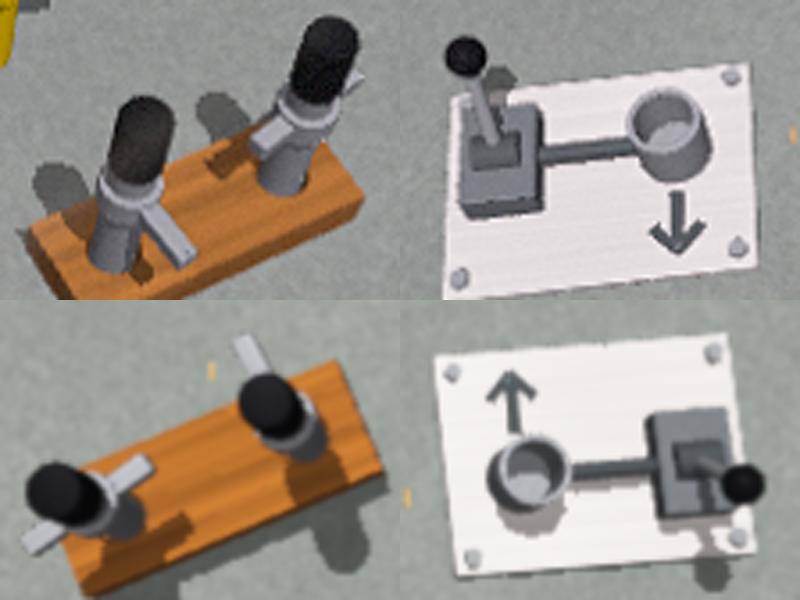

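The crop shows the single-finger post at scene (368,190) / top (197,196). The other post has the cross bar. The steel socket is the light plate, with its arrow going up (+x) in the top view.

```bash
cat >> h.py <<'E'
def blob(m,xy):
    n,l,s,c=cv2.connectedComponentsWithStats(m.astype(np.uint8))
    i=1+np.argmin(np.linalg.norm(c[1:]-xy,axis=1)+1e3*(s[1:,4]<15));return c[i],s[i],(l==i).astype(np.uint8)
E
python3 - <<'E'
from h import *
a=cv2.imread('pics/s0.png');b=cv2.imread('pics/t0.png')
ka,kb=a.max(2)<50,b.max(2)<50
def T(p,q,n):
    u,su,_=blob(ka,p);v,sv,_=blob(kb,q);print(n,u,su[2:],v,sv[2:],tri(u,v));return
T((368,180),(195,194),'knob');T((420,156),(137,218),'cross');T((108,201),(456,202),'ball')
ft=(330+187/3.571,140+252/3.571);tt=(120+243/3.571,165+42/3.571)
print('tip',tri(ft,tt),onz('scene',ft,.102),onz('top',tt,.102))
for n,i,p in(('scene',a,(146,236)),('top',b,(415,193))):
    m=cv2.morphologyEx((i.min(2)>185).astype(np.uint8),cv2.MORPH_CLOSE,np.ones((9,9)))
    c,s,l=blob(m,p);h=cv2.convexHull(cv2.findContours(l,0,1)[0][0])
    P=np.array([onz(n,x[0]+0.,.008)[:2] for x in h]);r=cv2.minAreaRect(P.astype(np.float32)*1000)
    print(n,s,r);B=cv2.boxPoints(r);print(B)
for n,i,p in(('scene',(90,185),[(677,190),(680,252),(667,118)]),('top',(360,150),[(515,432),(510,374),(533,466)])):
    y0=0 if n=='scene' else 300
    for (x,y),z in zip(p,(.0095,.0095,.05)): print(n,onz(n,(i[0]+(x-400)/3.571,i[1]+(y-y0)/3.571),z))
# orange block
for n,i,p in(('top',b,(180,215)),):
    hsv=cv2.cvtColor(i,cv2.COLOR_BGR2HSV);m=cv2.morphologyEx(((hsv[...,0]<18)&(hsv[...,1]>140)).astype(np.uint8),cv2.MORPH_CLOSE,np.ones((15,15)))
    c,s,l=blob(m,p);h=cv2.convexHull(max(cv2.findContours(l,0,1)[0],key=len))
    P=np.array([onz(n,x[0]+0.,.03)[:2] for x in h]);print('park',cv2.minAreaRect(P.astype(np.float32)*1000))
E
```

```text
knob [368.50434783 178.39565217] [ 17  24 230] [195.87445887 194.75324675] [ 18  18 231] (array([0.49786611, 0.18330432, 0.15777237]), np.float64(0.0022871357852423183))
cross [420.16099071 156.49845201] [ 19  24 323] [137.93258427 219.32209738] [ 21  17 267] (array([0.44914034, 0.30385285, 0.15691786]), np.float64(0.0015999164246086716))
ball [107.90217391 200.48913043] [11 10 92] [455.34782609 201.34782609] [12 10 92] (array([ 0.47847694, -0.37606225,  0.10602922]), np.float64(0.0019230614727256154))
tip (array([0.54738936, 0.21077739, 0.10568874]), np.float64(0.001496215186888426)) [0.5453082  0.21251952 0.102     ] [0.54802084 0.21067135 0.102     ]
scene [ 102  203   88   67 3656] ((515.0422973632812, -314.9421691894531), (150.52146911621094, 200.0349578857422), 3.19474458694458)
[[ 434.32455 -219.27441]
 [ 445.4725  -418.99847]
 [ 595.76    -410.60992]
 [ 584.61206 -210.88586]]
top [ 369  159   91   68 3875] ((516.1055297851562, -313.68804931640625), (150.36422729492188, 199.5067596435547), 3.1795074939727783)
[[ 435.50638 -218.25816]
 [ 446.57193 -417.4578 ]
 [ 596.7047  -409.11792]
 [ 585.63916 -209.9183 ]]
scene [ 0.52896137 -0.26279132  0.0095    ]
scene [ 0.57298505 -0.25929872  0.0095    ]
scene [ 0.49896442 -0.26234527  0.05      ]
top [ 0.53013189 -0.26299354  0.0095    ]
top [ 0.5698968  -0.26187545  0.0095    ]
top [ 0.50064813 -0.2635051   0.05      ]
park ((472.7129821777344, 244.36380004882812), (81.9515151977539, 208.73797607421875), 22.30134391784668)
```

Measured in mm: post axis (497.6, 183.7) with the finger at 28.5°. Socket origin (500, -264.5) with yaw 3.2°. Ball (478, -376, 106). Two views agree, and the sizes and heights match the description. Moving now.

{"api": "apply_moves", "payload": {"series": [27,40,4,0,0,8.2,87,27,40,4,0,0,8.2,87,27,40,4,0,0,8.2,87,27,40,4,0,0,8.2,87,27,40,4,0,0,8.2,87,27,40,4,0,0,8.2,87,27,40,4,0,0,8.2,87,27,40,4,0,0,8.2,87]}}

```text
clock: 0.9
eef_pos: [0.446, -0.313, 0.2546]
orientation: [-2.301, -2.138, 0.0]
wrist_force: [1.0, 0.2, 1.0]
finger_gap: 0.087
finger_force: 0.0
```

{"api": "apply_moves", "payload": {"series": [5,49,0,0,0,8.2,87,5,49,0,0,0,8.2,87,5,49,0,0,0,8.2,87,5,49,0,0,0,8.2,87,5,49,0,0,0,0,87,5,49,0,0,0,0,87,5,49,0,0,0,0,87,5,49,0,0,0,0,87]}}

```text
clock: 1.7
eef_pos: [0.4851, 0.0788, 0.2545]
orientation: [1.612, 2.696, -0.001]
wrist_force: [0.9, 0.3, -0.2]
finger_gap: 0.0869
finger_force: 0.0
```

{"api": "apply_moves", "payload": {"series": [6,49,0,0,0,0,87,6,49,0,0,0,0,87,0,0,0,0,0,0,87]}}

```text
clock: 2.0
eef_pos: [0.496, 0.1835, 0.255]
orientation: [-1.594, -2.704, -0.008]
wrist_force: [0.1, -0.4, -0.0]
finger_gap: 0.0868
finger_force: 0.0
```

```bash
cat >> h.py <<'E'
from scipy.spatial.transform import Rotation as Ro
def st():
    s=state();R=Ro.from_rotvec(s['orientation']).as_matrix();y=R[:,1]
    print('t',s['clock'],'p',np.round(np.array(s['eef_pos'])*1000,1),'yaw_y',round(np.degrees(np.arctan2(y[1],y[0])),2),'z',np.round(R[:,2],4),'gap',s['finger_gap'],'F',np.round(s['wrist_force'],1),s['finger_force'])
E
python3 -c "
from h import *
st();print(np.round(state()['q'],2))"
```

```text
t 2.0 p [496.  183.5 255. ] yaw_y 28.97 z [ 0.      0.0057 -1.    ] gap 0.08680105725098965 F [ 0.1 -0.4 -0. ] 0.0
[ 0.23  0.29 -0.8   1.81  0.23  1.14 -0.14]
```

{"api": "apply_moves", "payload": {"series": [1.5,0,-25,0,0,0,87,0,0,-30,0,0,0,87,0,0,-30,0,0,0,87,0,0,-20,0,0,0,87,0,0,-14,0,0,0,87,0,0,0,0,0,0,60,0,0,0,0,0,0,45,0,0,0,0,0,0,37], "grip_force": 30}}

```text
clock: 2.8
eef_pos: [0.4998, 0.1756, 0.1368]
orientation: [1.611, 2.695, 0.003]
wrist_force: [-0.3, 0.3, 0.9]
finger_gap: 0.0705
finger_force: 0.0
```

{"api": "apply_moves", "payload": {"series": [0,0,0,0,0,0,20,0,0,0,0,0,0,20,0,0,0,0,0,0,20,0,0,0,0,0,0,20]}}

```text
clock: 3.2
eef_pos: [0.4992, 0.1752, 0.1358]
orientation: [1.611, 2.696, 0.001]
wrist_force: [0.3, 0.5, 0.0]
finger_gap: 0.0393
finger_force: 0.1
```

```bash
python3 -c "
from h import *
st()"
```

```text
t 3.2 p [499.2 175.2 135.8] yaw_y 28.27 z [ 7.e-04  2.e-04 -1.e+00] gap 0.03925065093640915 F [0.3 0.5 0. ] 0.05888482555747032
```

The arm had overshot at the previous reading, so it's 8 mm off in y. Opening, correcting, then closing.

{"api": "apply_moves", "payload": {"series": [0,0,0,0,0,0,70,0,0,0,0,0,0,70,-0.8,4.2,0,0,0,0,70,-0.8,4.2,0,0,0,0,70,0,0,0,0,0,0,60,0,0,0,0,0,0,20,0,0,0,0,0,0,20,0,0,0,0,0,0,20], "grip_force": 30}}

```text
clock: 4.0
eef_pos: [0.4974, 0.1834, 0.1356]
orientation: [1.612, 2.696, -0.0]
wrist_force: [0.4, 0.3, -0.4]
finger_gap: 0.0455
finger_force: 0.0
```

{"api": "apply_moves", "payload": {"series": [0,0,0,0,0,0,20,0,0,0,0,0,0,20,0,0,0,0,0,0,20,0,0,0,0,0,0,20]}}

```text
clock: 4.4
eef_pos: [0.4974, 0.1835, 0.1356]
orientation: [1.612, 2.697, 0.0]
wrist_force: [-0.1, -0.5, -0.9]
finger_gap: 0.0332
finger_force: 30.0
```

```bash
python3 -c "
from h import *
st()
cv2.imwrite('pics/s1.png',grab_frame('scene'));cv2.imwrite('pics/t1.png',grab_frame('top'))"
```

```text
t 4.4 p [497.4 183.5 135.6] yaw_y 28.27 z [ 1.e-04  1.e-04 -1.e+00] gap 0.033218980434506086 F [-0.1 -0.5 -0.9] 29.95181306730956
```

{"api": "apply_moves", "payload": {"series": [0,0,5,0,0,0,20,0,0,10,0,0,0,20,0,0,15,0,0,0,20,0,0,20,0,0,0,20,0,0,20,0,0,0,20,0,-10,10,0,0,0,20,0,-20,0,0,0,0,20,0,-30,0,0,0,-3,20]}}

```text
clock: 5.3
eef_pos: [0.4975, 0.1251, 0.2175]
orientation: [1.678, 2.654, 0.005]
wrist_force: [0.0, -0.8, -2.9]
finger_gap: 0.0336
finger_force: 30.0
```

{"api": "apply_moves", "payload": {"series": [0,-40,0,0,0,-3.3,20,0,-45,0,0,0,-4,20,0,-45,0,0,0,-4,20,0,-45,0,0,0,-4,20,0,-45,0,0,0,-4,20,1,-45,0,0,0,-3,20,1,-45,0,0,0,0,20,0.6,-35,0,0,0,0,20]}}

```text
clock: 6.1
eef_pos: [0.4998, -0.2246, 0.217]
orientation: [2.164, 2.274, -0.0]
wrist_force: [-0.4, 0.0, -2.1]
finger_gap: 0.034
finger_force: 30.0
```

{"api": "apply_moves", "payload": {"series": [0,-25,0,0,0,0,20,0,-12,0,0,0,0,20,0,-6,0,0,0,0,20,0,0,0,0,0,0,20,0,0,0,0,0,0,20,0,0,0,0,0,0,20]}}

```text
clock: 6.7
eef_pos: [0.5003, -0.2626, 0.2158]
orientation: [-2.16, -2.281, -0.001]
wrist_force: [-0.2, 0.1, -2.3]
finger_gap: 0.0336
finger_force: 30.0
```

Run:
```python
from h import *
st()
a=grab_frame('scene');b=grab_frame('top')
cv2.imwrite('pics/s2.png',a);cv2.imwrite('pics/t2.png',b)
p=state()['eef_pos'];P=[p[0],p[1],p[2]-.03]
u=[]
ims=[]
for n,i in(('scene',a),('top',b)):
    c=proj(n,P)[0].astype(int);x,y=c-[56,42];x=max(x,0);y=max(y,0);print(n,x,y)
    ims.append(cv2.resize(i[y:y+84,x:x+112],(400,300),interpolation=cv2.INTER_CUBIC))
cv2.imwrite('pics/c2.png',np.hstack(ims))
```

```text
t 6.7 p [ 500.3 -262.6  215.8] yaw_y 3.12 z [ 2.e-04  5.e-04 -1.e+00] gap 0.033619596880282696 F [-0.2  0.1 -2.3] 29.950923398137093
scene 95 143
top 357 144
```

View pics/c2.png

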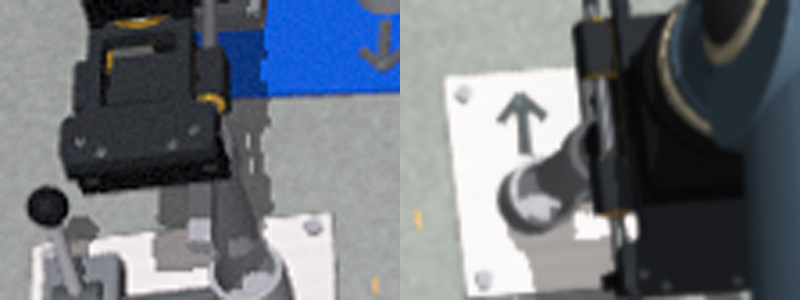

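The post hangs in the gripper. The end of its finger shows in the scene crop at (199,235), the foot at about (243,265). Comparing these against predictions.

Run:
```python
from h import *
s=95,143;t=357,144
def back(n,P):
    o=s if n=='scene' else t
    return np.round((proj(n,P)[0]-o)*3.571+(0 if n=='scene' else np.array([400,0])),0)
c=np.array([.5003,-.2626,0]);
for th in(-2,0,3.2,6,8): 
    th=np.radians(th);print(np.degrees(th),back('scene',c+[.06*np.cos(th),.06*np.sin(th),.1822]))
for n in('scene','top'):
    print(n,'foot',back(n,c+[0,0,.0902]),'midshaft',back(n,c+[0,0,.15]),'cup rim 500,-264.5',back(n,[.5,-.2645,.05]))
i=cv2.imread('pics/s2.png')
j=cv2.resize(i[185:240,125:195],(700,550),interpolation=cv2.INTER_CUBIC);cv2.imwrite('pics/c3.png',j)
```

```text
-2.0 [193. 247.]
0.0 [197. 247.]
3.2 [203. 246.]
6.000000000000001 [208. 246.]
8.0 [212. 245.]
scene foot [236. 237.] midshaft [215. 185.] cup rim 500,-264.5 [246. 270.]
top foot [558. 178.] midshaft [583. 162.] cup rim 500,-264.5 [545. 188.]
```

View pics/c3.png

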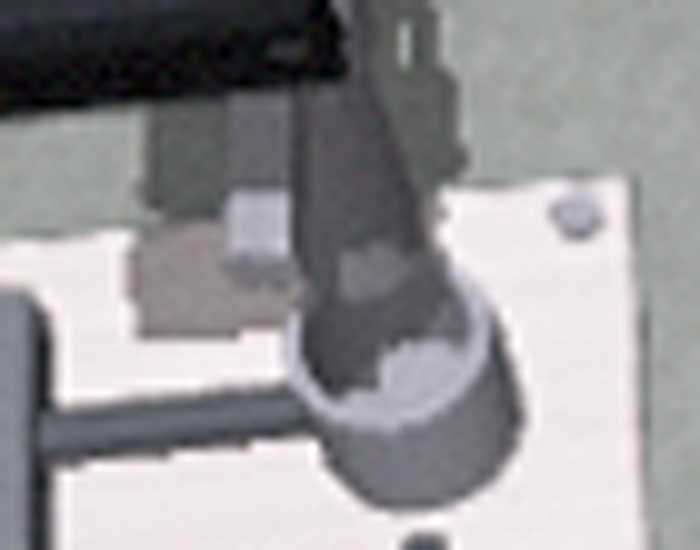

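The rim and foot match predictions and the finger sits at about 2-3°. The post hasn't slipped. Centring and lowering.

{"api": "apply_moves", "payload": {"series": [-0.3,-1.9,-5,0,0,0.5,20,0,0,-15,0,0,0,20,0,0,-15,0,0,0,20,0,0,-15,0,0,0,20,0,0,-12,0,0,0,20,0,0,-7,0,0,0,20,0,0,-4,0,0,0,20,0,0,-2,0,0,0,20]}}

```text
clock: 7.6
eef_pos: [0.4998, -0.2663, 0.1403]
orientation: [-2.153, -2.288, -0.0]
wrist_force: [-0.2, -0.2, -3.2]
finger_gap: 0.0336
finger_force: 30.0
```

{"api": "apply_moves", "payload": {"series": [0,0,-1,0,0,0,20,0,0,-1,0,0,0,20,0,0,-0.5,0,0,0,20,0,0,0,0,0,0,20]}}

```text
clock: 8.0
eef_pos: [0.4998, -0.2664, 0.1383]
orientation: [2.153, 2.287, 0.0]
wrist_force: [0.1, -0.6, -1.9]
finger_gap: 0.0333
finger_force: 30.0
```

```bash
python3 -c "
from h import *
st()"
```

```text
t 8.0 p [ 499.8 -266.4  138.3] yaw_y 3.47 z [ 5.e-04 -2.e-04 -1.e+00] gap 0.03332805233608657 F [ 0.1 -0.6 -1.9] 29.950923579744995
```

{"api": "apply_moves", "payload": {"series": [0,1.5,0,0,0,0,20,0,0,-0.5,0,0,0,20,0,0,-0.5,0,0,0,20,0,0,0,0,0,0,20]}}

```text
clock: 8.4
eef_pos: [0.4999, -0.2648, 0.1375]
orientation: [2.153, 2.287, 0.0]
wrist_force: [-0.3, -0.2, 0.9]
finger_gap: 0.0333
finger_force: 30.0
```

{"api": "apply_moves", "payload": {"series": [0,0,-0.4,0,0,0,20,0,0,-0.4,0,0,0,20,0,0,0,0,0,0,20,0,0,0,0,0,0,20]}}

```text
clock: 8.8
eef_pos: [0.5001, -0.2648, 0.1375]
orientation: [2.152, 2.287, 0.0]
wrist_force: [-2.5, 2.1, 6.6]
finger_gap: 0.0337
finger_force: 30.0
```

```bash
python3 -c "
from h import *
st()"
```

```text
t 8.8 p [ 500.1 -264.8  137.5] yaw_y 3.47 z [ 8.e-04 -6.e-04 -1.e+00] gap 0.033660974476954 F [-2.5  2.1  6.6] 29.96155360713601
```

Seated: contact came at TCP z 137.5, where 137.6 was expected. Releasing and backing off to the lever side for a look.

{"api": "apply_moves", "payload": {"series": [0,0,0.8,0,0,0,34,0,0,0,0,0,0,40,0,0,0,0,0,0,60,0,0,0,0,0,0,80,0,0,10,0,0,0,80,0,0,25,0,0,0,80,0,0,30,0,0,0,80,0,0,20,0,0,0,60]}}

```text
clock: 9.6
eef_pos: [0.5006, -0.2649, 0.2247]
orientation: [2.151, 2.286, 0.002]
wrist_force: [0.6, 0.5, -0.0]
finger_gap: 0.074
finger_force: 0.0
```

{"api": "apply_moves", "payload": {"series": [-20,-10,0,0,0,0,40,-25,-25,0,0,0,0,20,-25,-25,0,0,0,0,0,-10,-25,0,0,0,0,0,0,-15,0,0,0,0,0,0,-10,0,0,0,0,0,0,0,0,0,0,0,0]}}

```text
clock: 10.3
eef_pos: [0.4206, -0.3755, 0.2221]
orientation: [2.153, 2.287, 0.001]
wrist_force: [-1.0, 1.3, 0.5]
finger_gap: 0.0239
finger_force: 0.0
```

Run:
```python
from h import *
st()
a=grab_frame('scene');b=grab_frame('top')
cv2.imwrite('pics/s3.png',a);cv2.imwrite('pics/t3.png',b)
f=lambda i,x,y:cv2.resize(i[y:y+84,x:x+56],(400,600),interpolation=cv2.INTER_CUBIC)
cv2.imwrite('pics/c4.png',np.hstack([f(a,135,180),f(b,370,135)]))
def bk(n,P):
    o,e=((135,180),0) if n=='scene' else ((370,135),400)
    return np.round((proj(n,P)[0]-o)*7.143+[e,0],0)
for n in('scene','top'):
  for th in(0,3.2,6.4):
    t=np.radians(th);print(n,th,bk(n,np.array([.5001,-.2648,.104])+[.06*np.cos(t),.06*np.sin(t),0]))
  print('knobtop',bk(n,[.5001,-.2648,.182]),'mark',bk(n,[.5601,-.2613,.01]))
```

```text
t 10.3 p [ 420.6 -375.5  222.1] yaw_y 3.44 z [ 1.e-03  2.e-04 -1.e+00] gap 0.023882352712343048 F [-1.   1.3  0.5] 0.0
scene 0 [159. 363.]
scene 3.2 [171. 362.]
scene 6.4 [182. 360.]
knobtop [112.  47.] mark [233. 503.]
top 0 [630. 223.]
top 3.2 [619. 224.]
top 6.4 [608. 225.]
knobtop [712. 370.] mark [549. 283.]
```

View pics/c4.png

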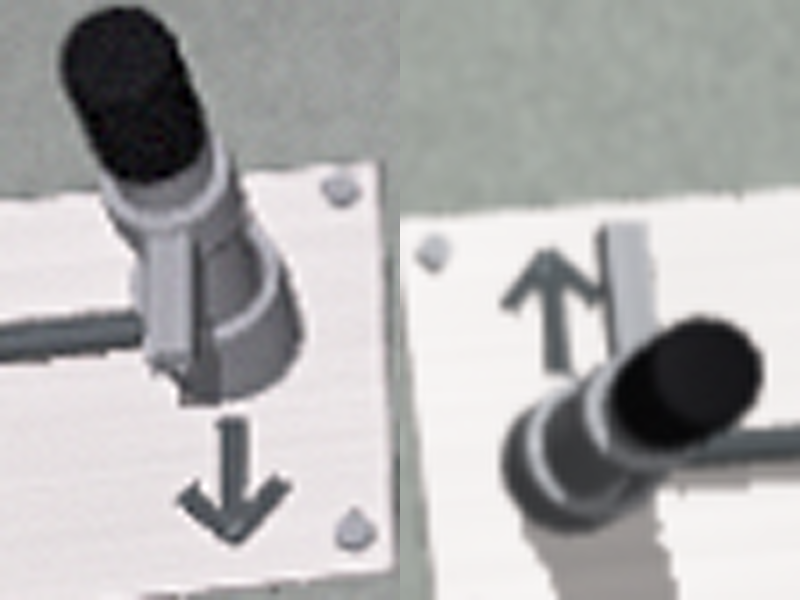

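The finger points roughly along the arrow. The scene shows its end at (168,362) and the top view at about (626,224), which is about 1° short. I'll measure the edge at subpixel level.

Run:
```python
from h import *
g=cv2.imread('pics/t3.png').astype(float).mean(2)
R=[];L=[]
for r in range(168,179):
    row=g[r,394:412]
    print(r,row.astype(int))
```

```text
168 [241 241 234 153 106 178 188 186 183 187 206 237 239 239 239 239 239 238]
169 [241 241 234 164 106 177 188 186 183 186 205 237 240 239 239 239 239 239]
170 [240 241 235 168 105 175 188 186 183 184 194 229 239 240 239 239 239 238]
171 [226 239 236 182 106 167 188 188 182 184 190 211 236 238 237 237 237 237]
172 [158 221 233 196 110 161 188 188 183 184 191 206 235 237 237 237 237 237]
173 [106 153 209 193 106 152 188 188 183 183 187 194 235 238 238 238 238 238]
174 [ 96 105 141 164  96 138 185 188 184 183 188 203 236 239 238 238 238 238]
175 [127  97  97 100  80 121 183 187 183 182 186 205 236 238 238 238 238 238]
176 [194 143  97  99  92 111 180 186 184 181 184 204 236 238 238 238 238 238]
177 [233 208 130 146 126 106 177 186 184 182 184 203 237 239 239 238 238 237]
178 [237 234 200 208 156 104 172 186 185 181 183 202 236 239 237 236 228 219]
```

Run:
```python
from h import *
g=cv2.imread('pics/t3.png').astype(float).mean(2)
def cr(r,c0,c1,v):
    for c in range(c0,c1):
        if g[r,c]<v<=g[r,c+1]: return c+(v-g[r,c])/(g[r,c+1]-g[r,c])
for c0,c1,v,n in((397,402,147,'L'),(402,408,212,'R')):
    P=np.array([onz('top',(cr(r,c0,c1,v),r),.111)[:2] for r in range(168,179)])*1000
    k=np.polyfit(P[:,0],P[:,1],1);print(n,np.degrees(np.arctan(k[0])),'y at x=500,560',np.polyval(k,[500,560]))
# arrow shaft and bar direction
```

```text
L 3.7970291914044543 y at x=500,560 [-258.0123518  -254.03028093]
R 2.7869312121065186 y at x=500,560 [-270.24649095 -267.32571957]
```

The finger is at 3.3° against a target of 3.2°, with the axis at y -264.1, so it's good. Now the lever.

{"api": "apply_moves", "payload": {"series": [0,1,-30,0,0,0,0,0,0,-40,0,0,0,0,0,0,-35,0,0,0,0,0,0,-20,0,0,0,0,0,0,-5,0,0,0,0,0,0,0,0,0,0,0,10,0.5,0,0,0,0,0,10,0.5,0,0,0,0,0]}}

```text
clock: 11.2
eef_pos: [0.4416, -0.3733, 0.0938]
orientation: [2.151, 2.285, 0.001]
wrist_force: [-0.5, -1.0, 0.5]
finger_gap: 0.0006
finger_force: 0.0
```

{"api": "apply_moves", "payload": {"series": [10,0.5,0,0,0,0,0,10,0.5,0,0,0,0,0,10,0.5,0,0,0,0,0,10,0.5,0,0,0,0,0,10,0.5,0,0,0,0,0,8,0.5,0,0,0,0,0,5,0.5,0,0,0,0,0,0,0,0,0,0,0,0]}}

```text
clock: 12.0
eef_pos: [0.5036, -0.3689, 0.0919]
orientation: [2.152, 2.288, 0.001]
wrist_force: [-0.0, 1.0, 1.5]
finger_gap: 0.0004
finger_force: 0.0
```

Run:
```python
from h import *
st()
a=grab_frame('scene')
k,s,_=blob(a[170:235,90:170].max(2)<45,(30,45));print(k+[90,170],s,proj('scene',[.5444,-.3722,.1002]),proj('scene',[.4785,-.3745,.1055]))
```

```text
t 12.0 p [ 503.6 -368.9   91.9] yaw_y 3.51 z [ 8.e-04  4.e-04 -1.e+00] gap 0.0004159504475194552 F [-0.   1.   1.5] 0.0
[105.84647303 227.56431535] [  0  38  30  27 241] [[107.96210666 228.32422662]] [[109.1270844  200.63445407]]
```

{"api": "apply_moves", "payload": {"series": [4,-1,0,0,0,0,0,4,-1,0,0,0,0,0,3,0,0,0,0,0,0,0,0,0,0,0,0,0]}}

```text
clock: 12.45
eef_pos: [0.5141, -0.3714, 0.092]
orientation: [2.153, 2.288, 0.001]
wrist_force: [-0.0, -0.0, -0.1]
finger_gap: 0.0005
finger_force: 0.0
```

Run:
```python
from h import *
st()
a=grab_frame('scene');cv2.imwrite('pics/c5.png',cv2.resize(a[185:269,80:192],(800,600),interpolation=cv2.INTER_CUBIC))
```

```text
t 12.45 p [ 514.1 -371.4   92. ] yaw_y 3.48 z [ 5.e-04 -0.e+00 -1.e+00] gap 0.00046607470936952625 F [-0.  -0.  -0.1] 0.020959582761861384
```

View pics/c5.png

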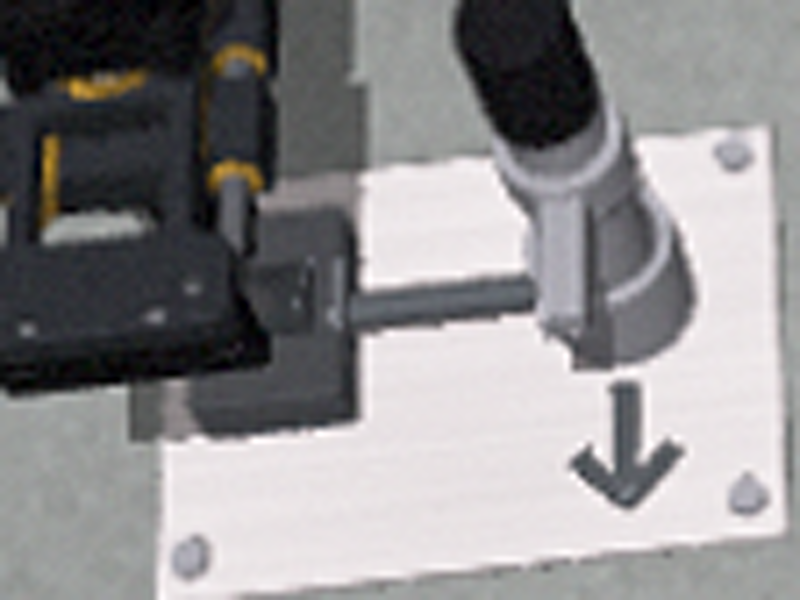

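The ball is hidden behind the gripper and no stop force has shown yet. Pushing further in small steps.

{"api": "apply_moves", "payload": {"series": [3,0,0,0,0,0,0,2,0,0,0,0,0,0,0,0,0,0,0,0,0]}}

```text
clock: 12.8
eef_pos: [0.519, -0.3713, 0.0921]
orientation: [2.153, 2.288, 0.0]
wrist_force: [-0.9, 0.1, 0.3]
finger_gap: 0.0001
finger_force: 0.2
```

{"api": "apply_moves", "payload": {"series": [2,0,0,0,0,0,0,2,0,0,0,0,0,0,0,0,0,0,0,0,0]}}

```text
clock: 13.1
eef_pos: [0.5216, -0.3714, 0.0919]
orientation: [-2.152, -2.286, 0.002]
wrist_force: [-3.9, 0.5, 1.3]
finger_gap: 0.0005
finger_force: 2.0
```

{"api": "apply_moves", "payload": {"series": [2,0,0,0,0,0,0,1,0,0,0,0,0,0,0,0,0,0,0,0,0]}}

```text
clock: 13.4
eef_pos: [0.5219, -0.3714, 0.0918]
orientation: [-2.15, -2.281, 0.007]
wrist_force: [-9.9, 1.4, 6.4]
finger_gap: 0.0007
finger_force: 4.9
```

Stopped at x 521.9 with force rising to 10 N, so the lever is against its stop. Backing away, rising, and looking.

{"api": "apply_moves", "payload": {"series": [-10,0,0,0,0,0,0,-30,0,0,0,0,0,0,-40,0,0,0,0,0,0,-30,-20,25,0,0,0,0,-30,-20,40,0,0,0,0,0,-20,30,0,0,0,0,0,0,0,0,0,0,0,0,0,0,0,0,0,0]}}

```text
clock: 14.2
eef_pos: [0.3886, -0.4303, 0.185]
orientation: [2.151, 2.285, 0.001]
wrist_force: [-0.1, 1.3, 0.3]
finger_gap: 0.0005
finger_force: 0.0
```

Run:
```python
from h import *
st()
a=grab_frame('scene');b=grab_frame('top')
f=lambda i,x,y:cv2.resize(i[y:y+84,x:x+112],(400,300),interpolation=cv2.INTER_CUBIC)
cv2.imwrite('pics/c6.png',np.vstack([np.hstack([f(a,90,185),f(b,360,140)]),cv2.resize(a[60:360,60:500],(800,300))]))
m=a.max(2)<50;u,su,_=blob(m,(108,228));n=b.max(2)<50;v,sv,_=blob(n,proj('top',[.5444,-.3722,.1])[0])
print(u,su[2:],v,sv[2:],tri(u,v))
u,su,_=blob(m,proj('scene',[.5,-.2645,.157])[0]);v,sv,_=blob(n,proj('top',[.5,-.2645,.157])[0]);print('knob',su[2:],sv[2:],tri(u,v))
```

```text
t 14.2 p [ 388.6 -430.3  185. ] yaw_y 3.44 z [ 0.0029 -0.0017 -1.    ] gap 0.00048607503596958103 F [-0.1  1.3  0.3] 0.0
[107.61904762 228.        ] [ 12  11 105] [451.01162791 172.51162791] [11 11 86] (array([ 0.5438889 , -0.37257676,  0.10069057]), np.float64(0.0005156459967747092))
knob [ 20  25 347] [ 20  18 268] (array([ 0.50016181, -0.26369602,  0.15768986]), np.float64(0.0020999364865148737))
```

View pics/c6.png

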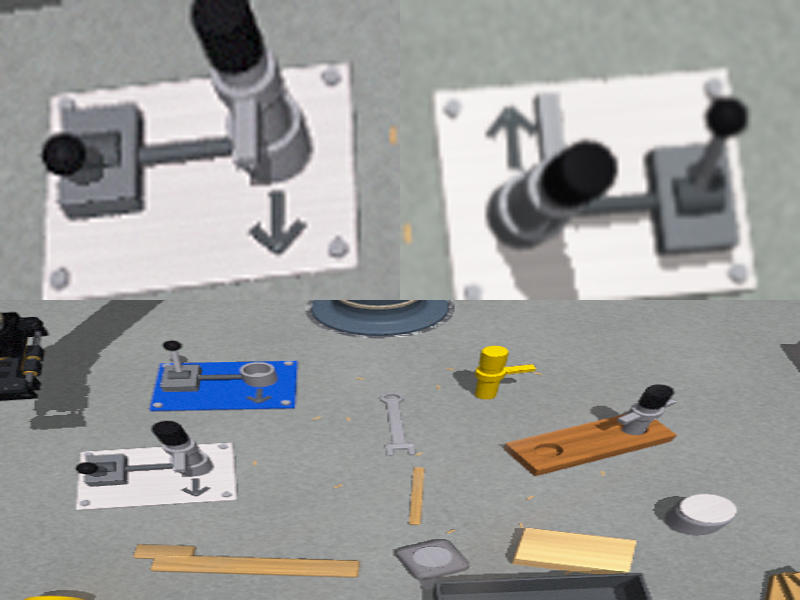

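The ball is at (544, -373, 101), which matches the fully-over position, predicted at (544, -372, 100). The post is upright and home with its finger along the arrow, and nothing else was disturbed.

```bash
python3 -c "
from cell import *
print(hand_in())"
```

```text
the job is handed in; nothing more can be done
None
```

The stop post is fully home in the steel socket, its finger about 0.1° off the arrow; the clamp lever is hard over against its stop, and the job was handed in at about 14 s.

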